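# Present the paste tin's label to the code reader

## Task

Stand the labelled tin of polishing paste on the round rubber pad of the code reader, wholly on the pad and upright, turned so that its label faces the reader's window squarely. Set the tin down rather than dropping it, never tip it over, and leave the other things on the bench where they are.

Things in the scene. Friction and masses are not known exactly. Their poses are not given: they have to be found in the camera images.
- tin: Round grey tin, 54 mm across, 70 mm tall, 0.2 kg, black lid. One side bears a white paper label with a dot code (34 mm wide, 10 to 50 mm up); a white strip 14 mm wide goes on from it over the lid's rim to the lid's centre, so the label's side shows from above. Stands on the table in any heading. Origin: centre of the underside; z up its axis; x from the axis out through the label's middle.
- label (a point): The middle of the tin's label: on the tin's +x side, 27 mm from its axis and 30 mm above its foot.
- reader: Fixed code reader. Aluminium plate 8 mm thick carries a round black rubber pad, 80 mm across, and a grey block 70 deep, 90 wide, top 97 mm above the table, with a dark window facing the pad. Origin: table level under the pad's centre; x from pad to window, z up. Plate: x -55 to 190 mm, y -70 to 70 mm; window's face at x = 113 mm.
- pad (a point): Centre of the rubber pad's upper surface, 11 mm above the table.
- window (a point): Centre of the reader's window, 47 mm above the table, level with the label of a tin that stands on the pad.
- grey_stick: Bystander: grey stick of polishing compound standing on end, 42 mm in diameter, 92 mm tall; origin at the centre of its underside.
- tan_stick: Bystander: thinner brown stick of compound standing on end, 32 mm in diameter, 76 mm tall; origin at the centre of its underside.
- lump: Bystander: dark lump of compound, 72 mm wide, 48 mm tall; origin at the centre of its underside.
- felt_wheel: Bystander: flat grey felt polishing wheel lying on the table, 76 mm in diameter, 30 mm tall with its hub; origin at the centre of its underside.
- brush: Bystander: hand brush lying on the table; origin near its middle, on its underside.
There are look-alikes about, which are no part of the job. What is shaped like the tin but blue, green or red is not meant.

How it is judged:
By the outcome, as a careful person would: the job done as asked, in the order asked, and still so for the second after the job is handed in, with the robot touching nothing.
It also fails if it takes over 42 s, if anything falls off the work surface, if the arm or the gripper's body presses on something with over 40 N, if the wrist force passes 120 N, or if a joint passes its speed limit or range.

## Robot

A 7-joint arm with a two-finger parallel gripper is mounted at the origin on the work surface. World frame = base frame: x ahead of the robot, y to its left, z up, the work surface at z = 0. Lengths are in m, angles in degrees, forces in N, time in s.
With the tool pointing down it reaches from about 0.35 to 0.9 m from the base axis. Payload 19.9 kg.
Tool frame: the origin (TCP) lies on the centre line of the jaws, within the pads' length; the fingertips stand 22 mm ahead of it and the grasp point (between the pads) lies 3 mm ahead of it (robot.tip_reach is the distance from the TCP to the fingertips, in m); z points along the fingers, y is the line along which they close (so a half turn about z gives the same grasp; the last joint's range is limited). The gripper opens to 85 mm and grips with 20 to 120 N. Pads are 22 mm wide; open, the fingers measure 114 mm over their backs; the gripper's body (76 mm by 85 mm) begins 54 mm behind the grasp point. The pads swing forward as they close: fully open they stand 13 mm farther back than shut.
Start: joints at [73.654, 23.915, -0.59, 92.452, 0.269, 63.638, -3.037], TCP at [0.151, -0.607, 0.253] pointing down, gripper open.
Joint ranges: [-161.28, 161.28], [-22.2, 115.67], [-73.04, 71.86], [3.21, 147.25], [-68.34, 248.33], [10.77, 114.83], [-161.83, 161.83]. Speed limits (degrees/s): [108.29, 108.29, 136.94, 136.94, 172.46, 172.46, 172.46].

## Interface

Orientations are given as [roll, pitch, yaw] about the fixed x, y, z axes, in that order (R = Rz(yaw) Ry(pitch) Rx(roll)).
In Python, from bench import robot gives the robot as it stands. The module is installed in compiled form; this text tells all that it offers.
- The arm moves only by the shell command python3 -m pendant 'ROWS' [FORCE]. ROWS is JSON, a list of rows, each a list of 7 numbers: the opening, from -1 (shut) to 1 (fully open), then the shift along the tool's x, y, z in m, then the turn, a rotation vector about the tool's x, y, z in rad. A call has 1 to 20 rows; each row shifts and turns the commanded pose from where the row before left it, along the tool's axes as they then stand; what a row does not reach is not made up. A row lasts 1/10 s, in which the tool goes at most 50 mm and 8.59 degrees, less where a joint would pass 70% of its speed; a pose out of reach is approached as far as the arm can. A call is refused whole if a number of a shift passes 0.05 or a number of a turn 0.15, either way. A call with a gripper value outside its range is refused whole. The fingers move at their own pace and stop on an object; FORCE is the grip in N (left out, the last holds). Time passes only in rows, so rows that do not move let the fingers close. It gives the time, the measured TCP pose, the force, the opening and the grip force at its end, in the units of the state.
- robot.read_state(): the state, without advancing time (a new reading comes with each control period).
- robot.grab_frame(name): name is "scene" or "top" or "wrist"; returns the picture (400x640x3 uint8, red, green, blue); there is no depth.
- robot.camera_params(name): a dict with "fx", "fy", "cx", "cy" (pixels), "dist" ([k1, k2, p1, p2, k3] as OpenCV has them; the pictures are not rectified), "rvec" (rotation vector, rad) and "tvec" (3), from world to camera coordinates, as OpenCV has them. Camera axes: x right, y down, z forward; pixel columns grow to the right and rows downward; lengths in m; the calibration is good to about 2 mm. A picture is of the moment at which its call begins: read the wrist's pose just before it. camera_params takes no time and is no camera call; for the wrist camera it gives the pose at the moment of the call.
- robot.job_done(): hands the job in; it is judged then, once.
The state is a dict: "t": time; "joint_positions": joint angles; "qd": joint speeds; "joint_efforts": joint torques, N m; "tcp_pos": TCP position; "tool_rot": TCP orientation; "contact_force": force on the tool from outside, world axes, zero at the start; "wrist_torque": the same for the moment, N m; "grip_width": opening from 0.0 (shut) to 1.0 (fully open); "grasp_force": force on a finger pad.
Only numpy, scipy, OpenCV 4.12 (cv2) and the standard library are available. Lean on these libraries where they do the work, as an engineer would, in place of code of your own. Each camera call takes 0.05 s, during which the arm holds its last target. There are 200 camera calls.

## Working session

There is one attempt and no reset: what is moved stays moved. The work goes in short steps, Python scripts to look and compute and a shell command to move; the robot and the scene stay as the last step left them, time stands still between calls to the robot, and variables do not carry over. Pictures are saved under pics/ and viewed, at most 10 in all, crops included, and the job is handed in when it is done.

```bash
mkdir -p pics; cat > h.py <<'E'
import cv2, numpy as np
from bench import robot
def grab(n,f=None):
    p=robot.camera_params(n); im=cv2.cvtColor(robot.grab_frame(n),cv2.COLOR_RGB2BGR)
    if f: cv2.imwrite('pics/'+f,im)
    return im,p
def K(p): return np.array([[p['fx'],0,p['cx']],[0,p['fy'],p['cy']],[0,0,1.]])
def ray(p,uv,z):
    n=cv2.undistortPoints(np.array(uv,float).reshape(-1,1,2),K(p),np.array(p['dist'],float)).reshape(-1,2)
    R=cv2.Rodrigues(np.array(p['rvec'],float))[0]; C=-R.T@np.array(p['tvec'],float).ravel()
    d=np.c_[n,np.ones(len(n))]@R
    return C+d*((z-C[2])/d[:,2])[:,None]
def proj(p,X): return cv2.projectPoints(np.array(X,float).reshape(-1,1,3),np.array(p['rvec'],float),np.array(p['tvec'],float),K(p),np.array(p['dist'],float))[0].reshape(-1,2)
E
python3 - <<'E'
from h import *
a,p=grab('top','top.png');b,q=grab('scene','scene.png')
for c in(p,q):
    R=cv2.Rodrigues(np.array(c['rvec']))[0];print(-R.T@np.array(c['tvec']).ravel())
print(robot.read_state())
E
```

```text
[ 0.33194172 -0.03860686  1.45107967]
[ 1.42254038 -0.58941435  0.92069052]
{'t': 0.1, 'joint_positions': array([73.65281832, 23.94672808, -0.591156  , 92.48267802,  0.27043484,
       63.64021286, -3.03797102]), 'qd': array([-0.03418305, -0.03584017,  0.0002635 , -0.0787822 , -0.07900997,
        0.14276478,  0.03634088]), 'joint_efforts': array([ 1.65292320e-03, -8.65824652e+01,  6.79933503e-01, -4.35635734e+01,
        1.91972789e-02,  4.87319965e-03,  7.68427344e-05]), 'tcp_pos': array([ 0.1507989 , -0.60621924,  0.25269537]), 'tool_rot': array([-1.79931976e+02,  5.84694684e-03,  1.39698512e+01]), 'contact_force': array([0.15384645, 0.76538995, 0.0978798 ]), 'wrist_torque': array([ 0.0223137 ,  0.00902894, -0.01645473]), 'grasp_force': 0.0, 'grip_width': 0.996212937752263}
```

View pics/top.png

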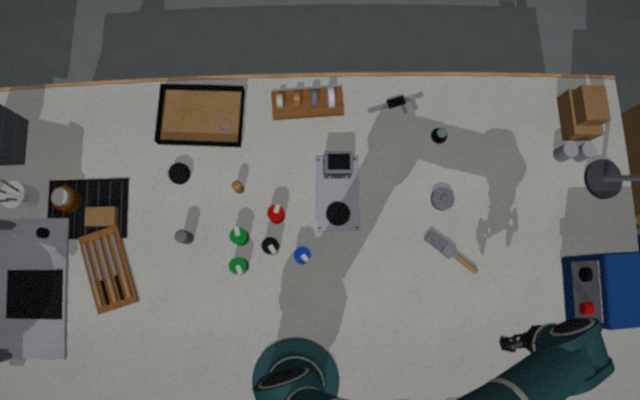

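View pics/scene.png

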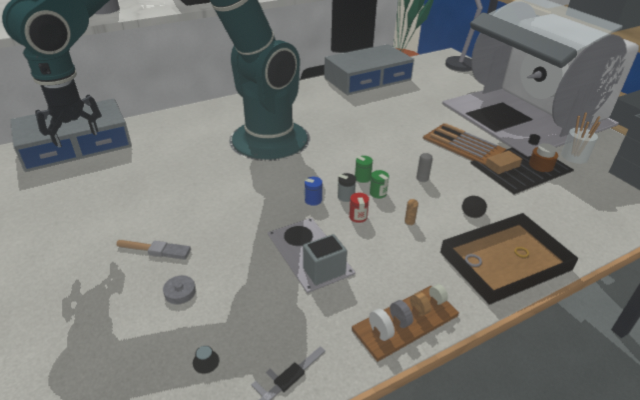

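Top view, candidates: grey tin with black lid (270,245); look-alikes green (239,236) and (238,266), red (276,213), blue (302,255); also a dark cylinder (438,135) and the lump (179,173). I choose (270,245), which is (346,187) in the scene view. The pad is at (338,213) and the reader block at (339,163).

```bash
python3 - <<'E'
from h import *
a=cv2.imread('pics/top.png');b=cv2.imread('pics/scene.png');p=robot.camera_params('top')
c1=cv2.resize(a[140:285,220:370],(600,580),interpolation=cv2.INTER_CUBIC)
cv2.imwrite('pics/crop1.png',c1)
g=a.max(2)
def blobs(m,x0,x1,y0,y1,z,n,t=20):
    m=m.copy().astype(np.uint8);k=np.zeros_like(m);k[y0:y1,x0:x1]=1;m&=k
    N,l,s,c=cv2.connectedComponentsWithStats(m)
    for i in range(1,N):
        if s[i,4]>t: print(n,s[i],c[i].round(1),ray(p,c[i],z).round(4))
blobs(g<45,258,284,232,258,.07,'lid')
blobs(a.min(2)>130,262,280,236,254,.07,'strip')
blobs(g<45,320,356,195,230,.011,'pad')
hsv=cv2.cvtColor(a,cv2.COLOR_BGR2HSV)
m=(hsv[...,1]>120)&(hsv[...,2]>60)
blobs(m,225,320,200,280,.05,'col')
for n,uv in dict(corners=(318,158)).items(): pass
for uv,z in [((316,229),.008),((358,229),.008),((339,163),.097),((317,157),.008)]: print(uv,ray(p,uv,z).round(4))
E
```

```text
lid [262 238  17  15 128] [269.3 243.8] [[0.4253 0.0686 0.07  ]]
strip [269 245   7   8  29] [271.9 248.8] [[0.41  0.061 0.07 ]]
pad [327 202  23  23 411] [337.8 213.1] [[ 0.5219 -0.1481  0.011 ]]
col [268 205  17  18 194] [275.6 214.6] [[0.5172 0.049  0.05  ]]
col [230 228  18  17 181] [239.3 237.1] [[0.4498 0.163  0.05  ]]
col [294 247  17  17 168] [301.1 253.8] [[ 0.3932 -0.0274  0.05  ]]
col [230 258  18  15 164] [237.8 264.1] [[0.3666 0.1681 0.05  ]]
(316, 229) [[ 0.4729 -0.0768  0.008 ]]
(358, 229) [[ 0.4692 -0.2115  0.008 ]]
(339, 163) [[ 0.6658 -0.1512  0.097 ]]
(317, 157) [[ 0.7097 -0.0871  0.008 ]]
```

View pics/crop1.png

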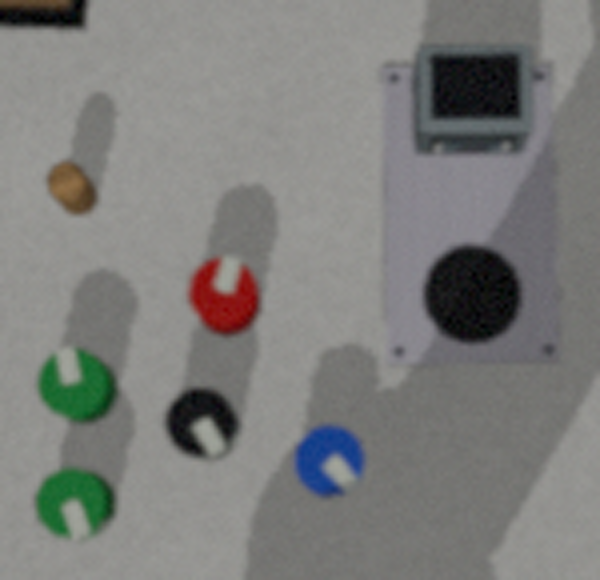

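The crop confirms it: black lid, strip pointing down and slightly right, at crop (202,423), full image (270.5,246). Next I move to a look-over pose near the reader.

```bash
python3 -m pendant '[[1,0.025,-0.023,-0.003,0,0,0],[1,0.025,-0.023,-0.003,0,0,0],[1,0.025,-0.023,-0.003,0,0,0],[1,0.025,-0.023,-0.003,0,0,0],[1,0.025,-0.023,-0.003,0,0,0],[1,0.025,-0.023,-0.003,0,0,0],[1,0.025,-0.023,-0.003,0,0,0],[1,0.025,-0.023,-0.003,0,0,0],[1,0.025,-0.023,-0.003,0,0,0],[1,0.025,-0.023,-0.003,0,0,0],[1,0.025,-0.023,-0.003,0,0,0],[1,0.025,-0.023,-0.003,0,0,0],[1,0.025,-0.023,-0.003,0,0,0],[1,0.025,-0.023,-0.003,0,0,0],[1,0,0,0,0,0,0],[1,0,0,0,0,0,0]]'
python3 - <<'E'
from h import *
s=robot.read_state();print(s['tcp_pos'],s['tool_rot'],s['joint_positions'].round(1))
a,p=grab('wrist','w1.png');np.save('w1.npy',p,allow_pickle=True)
R=cv2.Rodrigues(np.array(p['rvec']))[0];print(-R.T@np.array(p['tvec']).ravel(),R.round(2))
print(proj(p,[[.522,-.148,.011],[.42,.065,.07],[.67,-.15,.097]]))
E
```

```text
t: 1.7
tcp_pos: [0.4129, -0.2092, 0.2951]
tool_rot: [-180.0, 0.0, 14.0]
contact_force: [0.4, -0.6, -0.6]
grip_width: 1.004
grasp_force: 0.0
[ 0.41287166 -0.20916171  0.2951227 ] [-1.79986687e+02  1.73306156e-02  1.40431946e+01] [ 41.3   5.4 -19.3 111.1   2.   63.8 -54.8]
[ 0.48339418 -0.19145877  0.41769746] [[ 0.24 -0.97 -0.  ]
 [-0.93 -0.23  0.29]
 [-0.28 -0.07 -0.96]]
[[ 283.76907236   50.8145393 ]
 [  41.18728183   94.85329343]
 [ 320.59899546 -177.51112931]]
```

View pics/w1.png

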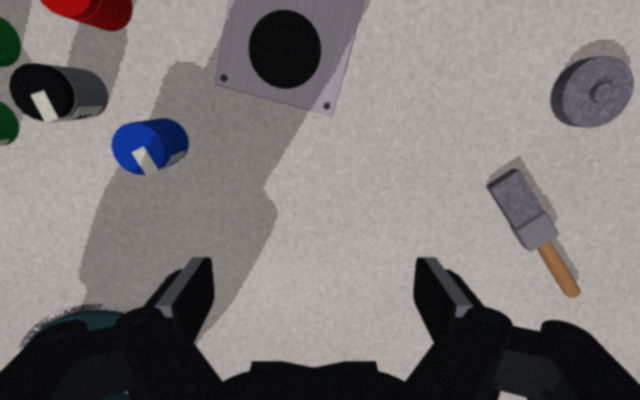

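The wrist view shows the pad at (285,49), the tin's lid at (42,92) with its strip towards (45,105), the blue look-alike at (143,146) and red at (80,10). I'll step forward over the reader to get its heading.

```bash
python3 -m pendant '[[1,0.025,-0.002,-0.005,0,0,0],[1,0.025,-0.002,-0.005,0,0,0],[1,0.025,-0.002,-0.005,0,0,0],[1,0.025,-0.002,-0.005,0,0,0],[1,0.025,-0.002,-0.005,0,0,0],[1,0.025,-0.002,-0.005,0,0,0],[1,0.025,-0.002,-0.005,0,0,0],[1,0.025,-0.002,-0.005,0,0,0],[1,0,0,0,0,0,0],[1,0,0,0,0,0,0]]'
python3 - <<'E'
from h import *
a,p=grab('wrist','w2.png');np.save('w2.npy',p,allow_pickle=True)
g=cv2.GaussianBlur(a,(3,3),0).max(2)
m=(g<45).astype(np.uint8)
uv0=proj(p,[[.522,-.148,.011]])[0];print(uv0)
N,l,s,c=cv2.connectedComponentsWithStats(m)
for i in range(1,N):
    if s[i,4]>300: print(s[i],c[i].round(1),ray(p,c[i],.011).round(4))
E
```

```text
t: 2.75
tcp_pos: [0.6027, -0.1467, 0.3346]
tool_rot: [-180.0, 0.1, 13.9]
contact_force: [0.5, -0.3, 0.1]
grip_width: 1.001
grasp_force: 0.0
[300.44107363 210.66448226]
[ 600   61   40   45 1329] [619.1  83.2] [[ 0.7777 -0.4904  0.011 ]]
[ 297   69   77   65 3397] [334.2 101.3] [[ 0.6736 -0.1557  0.011 ]]
[ 274  184   56   53 2341] [301.1 209.9] [[ 0.5233 -0.1487  0.011 ]]
[  92  238   47   40 1150] [115.  255.3] [[0.3921 0.0945 0.011 ]]
[    0   258   640   142 40012] [315.3 358.5] [[ 0.2865 -0.228   0.011 ]]
```

View pics/w2.png

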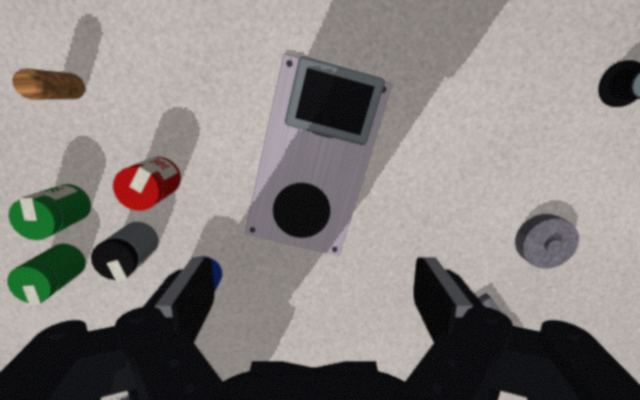

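The whole reader is visible: screws at (252,230), (335,250), (290,63) and (383,90), pad at (301,210). The tin's lid is at (115,254).

```bash
python3 - <<'E'
from h import *
a=cv2.imread('pics/w2.png');p=np.load('w2.npy',allow_pickle=True).item()
g=a.max(2).astype(float);P=[]
for u,v in [(252,230),(335,250),(290,63),(383,90)]:
    w=g[v-6:v+7,u-6:u+7];k=np.clip(np.median(w)-25-w,0,None)
    yy,xx=np.mgrid[v-6:v+7,u-6:u+7];r=(xx-u)**2+(yy-v)**2<30;k=k*r
    P.append(((k*xx).sum()/k.sum(),(k*yy).sum()/k.sum()))
X=ray(p,P,.008)[:,:2];print(np.round(P,1).tolist(),X.round(4).tolist())
d=lambda v:np.degrees(np.arctan2(v[1],v[0]))
print(d(X[0]-X[1])-90,d(X[2]-X[3])-90,d(X[2]-X[0]),d(X[3]-X[1]))
# tin in same view
for q,f,(u0,v0) in [(p,'pics/w2.png',(115,254))]:
    im=cv2.imread(f);w=np.zeros(im.shape[:2],np.uint8);cv2.circle(w,(u0,v0),26,1,-1)
    s=((im.min(2)>140)&(w>0)).astype(np.uint8);N,l,st,c=cv2.connectedComponentsWithStats(s)
    for i in range(1,N):
        if st[i,4]>30:print('strip',st[i],c[i],ray(q,c[i],.07))
E
```

```text
[[252.0, 229.4], [334.2, 248.9], [289.0, 63.0], [383.5, 89.2]] [[0.4773, -0.0881], [0.4762, -0.2087], [0.7038, -0.0904], [0.7026, -0.2122]]
-0.5157208002298574 -0.5823422646433443 -0.5922275158717151 -0.8643281918776909
strip [ 92 228  27  20 171] [103.51461988 235.65497076] [[0.45267879 0.08062293 0.07      ]]
strip [108 261  18  20 198] [116.35858586 270.26767677] [[0.40879405 0.06165819 0.07      ]]
```

```bash
python3 -m pendant '[[1,-0.0127,-0.025,0.007,0,0,0],[1,-0.0127,-0.025,0.007,0,0,0],[1,-0.0127,-0.025,0.007,0,0,0],[1,-0.0127,-0.025,0.007,0,0,0],[1,-0.0127,-0.025,0.007,0,0,0],[1,-0.0127,-0.025,0.007,0,0,0],[1,-0.0127,-0.025,0.007,0,0,0],[1,-0.0127,-0.025,0.007,0,0,0],[1,-0.0127,-0.025,0.007,0,0,0],[1,-0.0127,-0.025,0.007,0,0,0],[1,0,0,0,0,0,-0.137],[1,0,0,0,0,0,-0.137],[1,0,0,0,0,0,-0.137],[1,0,0,0,0,0,-0.137],[1,0,0,0,0,0,-0.137],[1,0,0,0,0,0,0],[1,0,0,0,0,0,0],[1,0,0,0,0,0,0]]'
python3 - <<'E'
from h import *
print(robot.read_state()['joint_positions'].round(1))
a,p=grab('wrist','w3.png');np.save('w3.npy',p,allow_pickle=True)
u0=proj(p,[[.42,.065,.07]])[0];print(u0)
w=np.zeros(a.shape[:2],np.uint8);cv2.circle(w,tuple(int(x) for x in u0),75,1,-1)
for n,m in (('dark',a.max(2)<45),('strip',a.min(2)>140)):
    N,l,s,c=cv2.connectedComponentsWithStats((m&(w>0)).astype(np.uint8))
    for i in range(1,N):
        if s[i,4]>80: print(n,s[i],c[i].round(1),ray(p,c[i],.07).round(4))
E
```

```text
t: 4.6
tcp_pos: [0.4193, 0.0658, 0.2653]
tool_rot: [180.0, 0.0, 53.0]
contact_force: [-0.5, 0.1, -0.8]
grip_width: 1.0
grasp_force: 0.0
[ 20.1   3.6 -34.1 117.5   2.4  59.5 -52.2]
[314.89251483 176.49875203]
dark [ 289  144   54   55 1859] [316.4 168.5] [[0.4258 0.0703 0.07  ]]
strip [  239   101   151   138 10695] [303.2 174.8] [[0.4121 0.0731 0.07  ]]
```

View pics/w3.png

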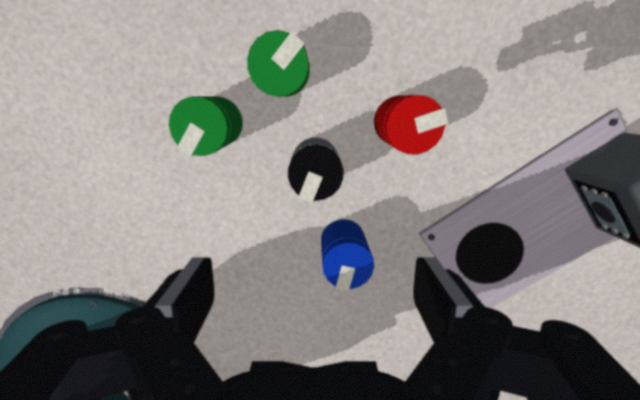

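The lid is at (316,170), with the strip running down to (310,200). Now I fit the lid circle and strip direction in the plane z = 0.07.

```bash
python3 - <<'E'
from h import *
from scipy.optimize import least_squares
a=cv2.imread('pics/w3.png');p=np.load('w3.npy',allow_pickle=True).item()
N,l,s,c=cv2.connectedComponentsWithStats((a.max(2)<55).astype(np.uint8))
m=(l==l[165,310]).astype(np.uint8)
cn=max(cv2.findContours(m,0,2)[0],key=cv2.contourArea);h=cv2.convexHull(cn).reshape(-1,2)
# densify hull edge excluding strip gap
pts=[q for q in h if not(295<q[0]<325 and q[1]>190)]
X=ray(p,pts,.07)[:,:2]
f=lambda v:np.hypot(*(X-v[:2]).T)-v[2]
r=least_squares(f,[.42,.066,.027],loss='soft_l1',f_scale=.0005);ctr=r.x[:2];print(r.x,np.abs(r.fun).max(),len(X))
ctr27=least_squares(lambda v:f([v[0],v[1],.027]),ctr).x;print(ctr27)
# strip: pixels of bright inside lid disc <25 mm
yy,xx=np.mgrid[140:210,280:350];W=ray(p,np.c_[xx.ravel(),yy.ravel()],.07)[:,:2]
b=(a[140:210,280:350].min(2)>110).ravel();d=np.hypot(*(W-ctr).T)
S=W[b&(d<.0255)&(d>.003)];print(len(S))
v=S.mean(0)-ctr;print('heading by centroid',np.degrees(np.arctan2(v[1],v[0])),np.hypot(*v))
_,_,vt=np.linalg.svd(S-S.mean(0));print('pca',np.degrees(np.arctan2(vt[0,1],vt[0,0])))
rc=cv2.minAreaRect((S*1e4).astype(np.float32));print(rc)
E
```

```text
[0.42303115 0.06852408 0.02618389] 0.0009103686844374181 23
[0.42268555 0.06814361]
355
heading by centroid -145.32126370018318 0.013614229400962808
pca -149.03236249623694
((4117.75537109375, 606.803466796875), (234.4016876220703, 146.44606018066406), 31.479433059692383)
```

```bash
python3 -m pendant '[[1,0.004,0.0016,0,0,0,0],[1,0,0,0.025,0,0,0],[1,0,0,0.025,0,0,0],[1,0,0,0.025,0,0,0],[1,0,0,0.025,0,0,0],[1,0,0,0.025,0,0,0],[1,0,0,0.025,0,0,0],[1,0,0,0.025,0,0,0],[1,0,0,0.025,0,0,0],[1,0,0,0.01,0,0,0],[1,0,0,0.01,0,0,0],[1,0,0,0,0,0,0],[-1,0,0,0,0,0,0],[-1,0,0,0,0,0,0],[-1,0,0,0,0,0,0],[-1,0,0,0,0,0,0],[-1,0,0,0,0,0,0],[-1,0,0,0,0,0,0],[-1,0,0,0,0,0,0],[-1,0,0,0,0,0,0]]' 30
```

```text
t: 6.65
tcp_pos: [0.4236, 0.0685, 0.0462]
tool_rot: [179.9, -0.0, 53.2]
contact_force: [-2.2, -0.4, 9.9]
grip_width: 0.624
grasp_force: 29.7
```

```bash
python3 -m pendant '[[-1,0,0,-0.01,0,0,0],[-1,0,0,-0.03,0,0,0],[-1,0,0,-0.03,0,0,0],[-1,0,0,-0.03,0,0,0],[-1,0,0,-0.03,0,0,0],[-1,0,0,0,0,0,0],[-1,-0.0127,0.0233,0,0,0,0],[-1,-0.0127,0.0233,0,0,0,0],[-1,-0.0127,0.0233,0,0,0,0],[-1,-0.0127,0.0233,0,0,0,0],[-1,-0.0127,0.0233,0,0,0,0],[-1,-0.0127,0.0233,0,0,0,0],[-1,-0.0127,0.0233,0,0,0,0],[-1,-0.0127,0.0233,0,0,0,0],[-1,-0.0127,0.0233,0,0,0,0],[-1,0,0,0,0,0,0]]' && python3 -m pendant '[[-1,0,0,0,0,0,-0.1435],[-1,0,0,0,0,0,-0.1435],[-1,0,0,0,0,0,-0.1435],[-1,0,0,0,0,0,-0.1435],[-1,0,0,0,0,0,-0.1435],[-1,0,0,0,0,0,-0.1435],[-1,0,0,0,0,0,-0.1435],[-1,0,0,0,0,0,-0.1435],[-1,0,0,0,0,0,-0.1435],[-1,0,0,0,0,0,-0.1435],[-1,0,0,0,0,0,-0.1435],[-1,0,0,0,0,0,-0.1435],[-1,0,0,0,0,0,-0.1435],[-1,0,0,0,0,0,-0.1435],[-1,0,0,0,0,0,-0.1435],[-1,0,0,0,0,0,-0.1435],[-1,0,0,0,0,0,-0.1435],[-1,0,0,0,0,0,-0.1435],[-1,0,0,0,0,0,0],[-1,0,0,0,0,0,0]]'
python3 - <<'E'
from h import *
print(robot.read_state()['joint_positions'].round(1))
a,p=grab('wrist');np.save('w4.npy',p,allow_pickle=True);cv2.imwrite('pics/w4full.png',a)
b,q=grab('scene');print(proj(q,[[.523,-.148,.18]]))
cv2.imwrite('pics/w4.png',np.hstack([a[100:400,120:520],cv2.resize(b[120:300,200:400],(400,360))[:300]]))
E
```

```text
t: 8.25
tcp_pos: [0.5229, -0.1518, 0.1749]
tool_rot: [180.0, 0.0, 53.0]
contact_force: [-1.0, -0.3, -0.8]
grip_width: 0.625
grasp_force: 32.5
t: 10.25
tcp_pos: [0.5223, -0.1484, 0.1752]
tool_rot: [180.0, -0.0, -159.0]
contact_force: [-0.5, -0.5, -0.3]
grip_width: 0.627
grasp_force: 32.4
[ 57.4  32.8 -58.5 107.   32.6  58.9  96.2]
[[297.13430925 185.8503802 ]]
```

View pics/w4.png

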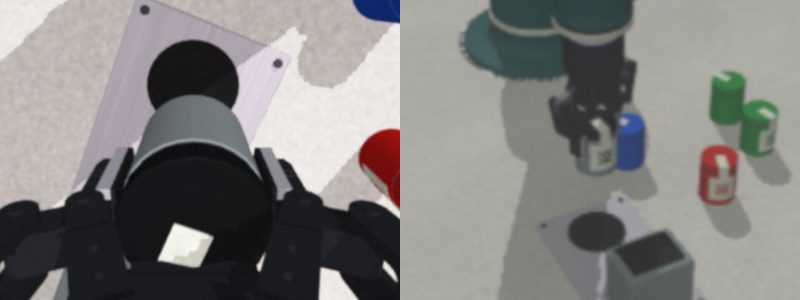

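The tin is held upright above the pad, with the strip at crop (187,245) pointing toward the reader block. In the scene crop the label faces the window.

```bash
python3 - <<'E'
from h import *
a=cv2.imread('pics/w4full.png');p=np.load('w4.npy',allow_pickle=True).item()
z=.1752-.0462+.07
m=(a.min(2)>100).astype(np.uint8);N,l,s,c=cv2.connectedComponentsWithStats(m)
i=l[340,305];print(s[i],c[i]);m=(l==i)
x,y,w,h=s[i,:4];L=[];Rr=[]
sub=cv2.resize(a,None,fx=1,fy=1).min(2).astype(float)
for v in range(y+10,y+h-6):
    us=np.where(m[v,x-2:x+w+2])[0]+x-2
    print(v,us.min(),us.max(),end='; ')
    # subpixel at level 110
    def cross(u,dirn):
        lo,hi=sub[v,u-dirn],sub[v,u]; return u-dirn*(hi-100)/(hi-lo)
    L.append((cross(us.min(),1),v));Rr.append((cross(us.max(),-1),v))
C=ray(p,[(0,0)],z)
for P in (L,Rr):
    X=ray(p,P,z)[:,:2];d=cv2.fitLine(X.astype(np.float32),2,0,.01,.01).ravel();print('\n',np.degrees(np.arctan2(d[1],d[0])),X[0],X[-1])
ML=(np.array(L)+np.array(Rr))/2;X=ray(p,ML,z)[:,:2];print(X[0],X[-1],ray(p,[c[i]],z))
# lid circle: dark contour upper arc via projected tcp compare
print(proj(p,[[.5223,-.1484,z]]))
E
```

```text
[ 278  323   55   44 1614] [304.98451053 346.20012392]
333 289 326; 334 289 328; 335 288 329; 336 288 331; 337 287 332; 338 287 332; 339 286 332; 340 286 331; 341 286 331; 342 285 330; 343 285 330; 344 284 329; 345 284 329; 346 283 328; 347 283 328; 348 282 328; 349 282 327; 350 282 327; 351 281 326; 352 281 326; 353 280 325; 354 280 325; 355 279 324; 356 279 324; 357 278 323; 358 278 323; 359 278 322; 360 278 322; 
 -0.323492 [ 0.52917655 -0.15469891] [ 0.54109684 -0.15454251]

 5.807946 [ 0.52453897 -0.1425931 ] [ 0.53546317 -0.13982014]
[ 0.52685957 -0.14864582] [ 0.5382833  -0.14718126] [[ 0.53222277 -0.14755327  0.199     ]]
[[312.94184607 322.57335127]]
```

```bash
python3 - <<'E'
from h import *
a=cv2.imread('pics/w4full.png');p=np.load('w4.npy',allow_pickle=True).item();z=.199
g=cv2.cvtColor(a,cv2.COLOR_BGR2GRAY).astype(float)
E={}
for v in range(340,357):
    r=g[v,265:345];k=np.where(r>100)[0]
    l,h=k[0],k[-1]
    E[v]=(265+l-(r[l]-100)/(r[l]-r[l-1]),265+h+(r[h]-100)/(r[h]-r[h+1]))
V=np.array(list(E));U=np.array(list(E.values()))
for j in (0,1,2):
    u=U.mean(1) if j==2 else U[:,j]
    f=np.polyfit(V,u,1);X=ray(p,np.c_[np.polyval(f,[338,358]),[338,358]],z)[:,:2];d=X[1]-X[0]
    print(np.degrees(np.arctan2(d[1],d[0])),X.round(4).tolist(),np.std(u-np.polyval(f,V)))
E
```

```text
-0.800485586315606 [[0.5314, -0.1548], [0.5403, -0.1549]] 0.06785484016701059
0.06965225264344381 [[0.5256, -0.1398], [0.5345, -0.1398]] 0.06547376142560275
-0.36876237499962233 [[0.5285, -0.1473], [0.5374, -0.1473]] 0.06386278075053953
```

Label heading is −0.4° against the reader's −0.65°, which is good enough. Now I lower the tin.

```bash
python3 -m pendant '[[-1,0,0,0.02,0,0,0],[-1,0,0,0.025,0,0,0],[-1,0,0,0.025,0,0,0],[-1,0,0,0.025,0,0,0],[-1,0,0,0.01,0,0,0],[-1,0,0,0.006,0,0,0],[-1,0,0,0.003,0,0,0],[-1,0,0,0.001,0,0,0],[-1,0,0,0.001,0,0,0],[-1,0,0,0,0,0,0],[-1,0,0,0,0,0,0],[-1,0,0,0,0,0,0]]'
```

```text
t: 11.55
tcp_pos: [0.5227, -0.1487, 0.0595]
tool_rot: [-180.0, 0.0, -158.8]
contact_force: [-0.2, -0.3, -2.2]
grip_width: 0.625
grasp_force: 32.5
```

```bash
python3 -m pendant '[[-1,0,0,0.001,0,0,0],[-1,0,0,0,0,0,0],[-1,0,0,0.0007,0,0,0],[-1,0,0,0,0,0,0],[-1,0,0,0.0005,0,0,0],[-1,0,0,0,0,0,0],[-1,0,0,0,0,0,0]]'
```

```text
t: 12.25
tcp_pos: [0.5227, -0.1486, 0.0573]
tool_rot: [-180.0, 0.0, -158.8]
contact_force: [-2.6, -0.5, 5.1]
grip_width: 0.625
grasp_force: 33.0
```

Contact confirmed at the expected height (5 N). Release gently and rise.

```bash
python3 -m pendant '[[0.3,0,0,0,0,0,0],[0.4,0,0,0,0,0,0],[0.6,0,0,0,0,0,0],[0.8,0,0,0,0,0,0],[1,0,0,0,0,0,0],[1,0,0,0,0,0,0],[1,0,0,0,0,0,0],[1,0,0,-0.01,0,0,0],[1,0,0,-0.025,0,0,0],[1,0,0,-0.025,0,0,0],[1,0,0,-0.03,0,0,0],[1,0,0,-0.03,0,0,0],[1,0,0,-0.03,0,0,0],[1,0,0,-0.03,0,0,0],[1,0,0,0,0,0,0],[1,0,0,0,0,0,0]]'
python3 - <<'E'
from h import *
a,p=grab('wrist','w5.png');np.save('w5.npy',p,allow_pickle=True)
b,q=grab('scene')
cv2.imwrite('pics/w5v.png',np.hstack([a[80:380,120:520],cv2.resize(b[120:300,200:400],(400,360))[:300]]))
E
```

```text
t: 13.85
tcp_pos: [0.5226, -0.1487, 0.2377]
tool_rot: [-179.9, 0.0, -158.8]
contact_force: [-0.2, -0.4, -0.9]
grip_width: 0.995
grasp_force: 0.0
```

View pics/w5v.png

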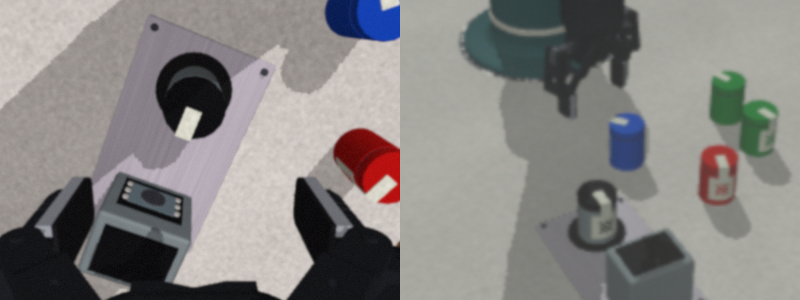

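The tin stands upright on the pad (lid at crop (190,107)), with its label toward the window. One numeric check of heading and centring before handing in.

```bash
python3 - <<'E'
from h import *
a=cv2.imread('pics/w5.png');p=np.load('w5.npy',allow_pickle=True).item();z=.081
m=(a.min(2)>140).astype(np.uint8);yy,xx=np.mgrid[160:225,280:345]
W=ray(p,np.c_[xx.ravel(),yy.ravel()],z)[:,:2];b=(a[160:225,280:345].min(2)>110).ravel()
d=np.hypot(*(W-[.5226,-.1487]).T);S=W[b&(d<.0265)]
_,_,vt=np.linalg.svd(S-S.mean(0));print('pca',np.degrees(np.arctan(vt[0,1]/vt[0,0])),S.mean(0),len(S),cv2.minAreaRect((S*1e4).astype(np.float32)))
P=[]
for u,v in [(274,107),(384,152)]:
    w=a.max(2)[v-6:v+7,u-6:u+7].astype(float);k=np.clip(np.median(w)-25-w,0,None);y,x=np.mgrid[v-6:v+7,u-6:u+7]
    P.append(((k*x).sum()/k.sum(),(k*y).sum()/k.sum()))
X=ray(p,P,.008)[:,:2];e=X[1]-X[0];print(P,X,np.degrees(np.arctan(-e[0]/e[1])))
E
```

```text
pca -0.876237593143062 [ 0.53621806 -0.14796768] 478 ((5364.26953125, -1478.8662109375), (148.14459228515625, 252.77447509765625), 89.16996765136719)
[(np.float64(274.0593440916189), np.float64(106.8011452368558)), (np.float64(383.8462976813762), np.float64(151.85901271503366))] [[ 0.47736841 -0.20851352]
 [ 0.47871937 -0.08754307]] -0.6398367700093158
```

Strip heading −0.85°, reader −0.64°, and the tin is centred to about 1 mm.

```bash
python3 -c "
from bench import robot
print(robot.job_done())"
```

```text
the job is handed in; nothing more can be done
None
```

The tin stands upright on the reader's pad, centred to about 1 mm with its label square to the window within about 0.3°; the job was handed in at about 14 s of the 42 s allowed.

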